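Shut the marked water valve in the bench valve box

TASK

Push the green cover of the grey valve box by its yellow rib, sliding it all the way aside to the stop at the other end of the box without lifting or tipping it, so that the two valve handles are uncovered. Then push the red handle (white band) shut, a full quarter turn to its stop, so that it lies across its pipe. Leave the blue handle and everything else on the bench where they are.

Things in the scene. Friction and masses are not known exactly. Their poses are not given: they have to be found in the camera images.
- valve_box: Grey fixed box, mm: 200 wide (own x), y from -146 to +407. Origin at bench level under the centre of the valve opening (x +-85, y +-125), a well with both valves in it; y +125 to +392 is a closed deck where the cover parks. Rails carry the cover 88 above the bench; side lips (x beyond +-94) and end stops (inner faces y -131, +392) reach 98. Well floor at 6. z up.
- cover: Loose green plate, 182 (x) by 255 (y) by 6 mm, 0.35 to 0.7 kg, on the box's rails, axes parallel to the box's. Origin: centre of its underside, 88 above the bench. It starts over the opening (origin at box y 0 to 15) and slides to the box's +y; against the far stop its origin is at box y +264. Needs a push of 2 to 8 N.
- cover_rib (a point): Centre of the yellow rib on top of the cover, a bar 120 (x) by 22 (y) by 26 tall (94 to 120 above the bench). It lies 85 from the cover's origin towards the cover's -y; push on the rib's -y face.
- red_handle (a joint): Red handle with a white band: a lever turning about a vertical stem. 0 = open, lever along the pipe and pointing to the box's -x; grows clockwise seen from above; 1.571 = shut, at its stop, pointing to the box's +y. Starts at 0 to 0.35. Stays where it is left; needs about 3 N at 45 mm from the stem.
- red_pivot (a point): Point on the red handle's stem axis, 69 above the bench, at the lever's mid height. The valve is at box y = -50 or +50 (which of the two varies), box x +25 to +35.
- red_tip (a point): Free end of the red lever, on its centre line, 68 mm from the stem axis. The coloured grip is 14 wide, 60 to 78 above the bench, from 16 to 68 from the stem. Below run the pipe (along the box's x, top 45 above the bench) and the valve body (within 25 of the stem, top 51).
- blue_handle (a joint): Blue handle of the neighbouring valve, same make and joint values; starts at 0 to 0.25 and must stay as it is.
- blue_pivot (a point): Point on the blue handle's stem axis, 69 above the bench.
- blue_tip (a point): Free end of the blue lever, 68 from its stem axis.
- cup: Bystander: white open cup, rim radius 36, 85 tall; origin at the centre of its underside (mm).
- paste_jar: Bystander: amber closed jar, radius 28, 60 tall; origin at the centre of its underside (mm).
- stone_a: Bystander: reddish domed stone, 64 across, 22 tall; origin at the centre of its underside (mm).
- stone_b: Bystander: pale domed stone, 56 across, 24 tall; origin at the centre of its underside (mm).
- hammer: Bystander: small hammer lying on the bench, 220 long, along its own x (mm).
- abrasive_disc: Bystander: grey flat ring, 80 across, 12 thick; origin at the centre of its underside (mm).
- brush: Bystander: hand brush lying on the bench, along its own x (mm).

How it is judged:
By the outcome, as a careful person would: the job done as asked, in the order asked, and still so for the second after the job is handed in, with the robot touching nothing.
It also fails if it takes over 48 s, if anything falls off the work surface, if the arm or the gripper's body presses on something with over 40 N, if the wrist force passes 120 N, or if a joint passes its speed limit or range.

ROBOT

A 6-joint arm with a two-finger parallel gripper is mounted at the origin on the work surface. World frame = base frame: x ahead of the robot, y to its left, z up, the work surface at z = 0. Lengths are in m, angles in rad, forces in N, time in s.
With the tool pointing down it reaches from about 0.35 to 0.775 m from the base axis. Payload 7.3 kg.
Tool frame: the origin (TCP) lies at the very end of the fingers, on their centre line; the grasp point (between the pads) lies 19 mm behind it; z points along the fingers, y is the direction in which the jaws open and shut (so a half turn about z gives the same grasp; the last joint's range is limited). The gripper opens to 92 mm and grips with 3 to 60 N. Pads are 19 mm wide; open, the fingers measure 130 mm over their backs; the gripper's body (75 mm by 190 mm) begins 47 mm behind the grasp point.
Start: joints at [-1.263, 0.342, 1.524, -0, 1.275, -0.146], TCP at [0.23, -0.472, 0.227] pointing down, gripper open.
Joint ranges: [-2.53, 2.53], [-0.77, 2.02], [0.04, 2.7], [-1, 4.14], [0.28, 2.66], [-3.11, 3.11]. Speed limits (rad/s): [2.57, 2.57, 3.14, 3.14, 3.14, 3.14].

INTERFACE

Orientations are given as [roll, pitch, yaw] about the fixed x, y, z axes, in that order (R = Rz(yaw) Ry(pitch) Rx(roll)).
In Python, from cell import robot gives the robot as it stands.
- The arm moves only by the shell command python3 -m pendant 'ROWS' [OPENING] [FORCE]. ROWS is JSON, a list of rows, each a list of 2 entries, a list of its own where there are three numbers: the shift along the tool's x, y, z in mm, then the turn about the tool's z in degrees. In form: [[[x, y, z], turn], ...]. A call has 1 to 10 rows; each row is the pose to reach, as a shift and turn from the pose measured when the call began, along the tool's axes at that moment; what a row does not reach only later rows make up. A row lasts 1/12 s, in which the tool goes at most 41.7 mm and 7.16 degrees, less where a joint would pass 70% of its speed; a pose out of reach is approached as far as the arm can. A call with a gripper value outside its range is refused whole. OPENING is the opening, from 0 (shut) to 1 (fully open), set as the call begins (- or left out, the last holds). The fingers move at their own pace and stop on an object; FORCE is the grip in N (left out, the last holds). Time passes only in rows, so rows that repeat a pose let the fingers close. It gives the time, the measured TCP pose, the force and the opening at its end, in the units of the state.
- robot.observe(): the state, without advancing time (a new reading comes with each control period).
- robot.read_camera(name): name is "side" or "top"; returns the picture (384x512x3 uint8, red, green, blue); there is no depth.
- robot.calibration(name): a dict with "vfov" (degrees; the focal length in pixels is half the picture's height over the tangent of half this angle, whatever the lens; pixels are square), "cx", "cy" (the principal point, pixels), "rvec" (rotation vector, rad) and "tvec" (3), from world to camera coordinates, as OpenCV has them. Camera axes: x right, y down, z forward; pixel columns grow to the right and rows downward; lengths in m; the calibration is good to about 2 mm. A picture is of the moment at which its call begins. calibration takes no time and is no camera call.
- robot.hand_in(): hands the job in, once; it reports no verdict.
Trained networks look in the newest picture that a camera, given by its name, has taken for a name from the list of things; names that differ only in an ending like _2 or _b are one class to them, and where a whole thing is asked for, a point or a joint stands for the part that bears it (a point fixed in the world has none). Each returns a list of dicts, best first, with "p" (0 to 1); they miss things now and then, are a little off and sometimes report something else, mostly with a low value. They report only what shows in the picture. A call takes as long as a camera call.
- robot.find_in(camera, query): "xy" ([column, row] as shares, 0 to 1, of the picture: columns of its width, rows of its height, amid what is visible of it).
The state is a dict: "time": time; "qpos": joint angles; "qvel": joint speeds; "joint_efforts": joint torques, N m; "tool_pos": TCP position; "tool_rot": TCP orientation; "contact_force": force on the tool from outside, world axes, zero at the start; "torque": the same for the moment, N m; "opening": finger opening in m.
Only numpy, scipy, OpenCV 4.12 (cv2) and the standard library are available. Lean on these libraries where they do the work, as an engineer would, in place of code of your own. Each camera call takes 0.05 s, during which the arm holds its last target.

## Working session

There is one attempt and no reset: what is moved stays moved. The work goes in short steps, Python scripts to look and compute and a shell command to move; the robot and the scene stay as the last step left them, time stands still between calls to the robot, and variables do not carry over. Pictures are saved under pics/ and viewed, and the job is handed in when it is done.

```bash
ls; mkdir -p pics; python3 - <<'E'
from cell import robot
import cv2
s=robot.observe();print({k:s[k] for k in('time','tool_pos','tool_rot','contact_force','opening')})
for n in('side','top'):
    im=robot.read_camera(n);cv2.imwrite(f'pics/{n}0.png',cv2.resize(im[:,:,::-1],(768,576)))
    print(n,robot.calibration(n))
    for q in('cover','cover_rib','valve_box'):
        print(q,robot.find_in(n,q)[:2])
E
```

```text
pics
{'time': 0.0, 'tool_pos': array([ 0.23003545, -0.47147557,  0.22605305]), 'tool_rot': array([-3.14008374e+00, -1.96988906e-04,  4.53796980e-01]), 'contact_force': array([-0.56412966, -0.31557003,  0.17978192]), 'opening': 0.09188685636989467}
side {'vfov': 48.957810857215534, 'cx': 247.01280679775843, 'cy': 190.199702035011, 'rvec': array([ 0.64541694, -2.62168917,  1.21246939]), 'tvec': array([0.49818788, 0.30673268, 0.85395794])}
cover [{'xy': [0.5363, 0.5354], 'p': 0.6}]
cover_rib [{'xy': [0.5344, 0.5417], 'p': 0.8}]
valve_box [{'xy': [0.4084, 0.7401], 'p': 0.69}]
top {'vfov': 42.87641812161935, 'cx': 259.5417007893952, 'cy': 195.1714224442612, 'rvec': array([ 2.1969284 , -2.18146781,  0.05080247]), 'tvec': array([-0.06286843,  0.57869412,  1.23005273])}
cover [{'xy': [0.5248, 0.5583], 'p': 0.74}, {'xy': [0.5508, 0.7172], 'p': 0.72}]
cover_rib []
valve_box [{'xy': [0.3357, 0.5206], 'p': 0.78}]
```

View pics/top0.png

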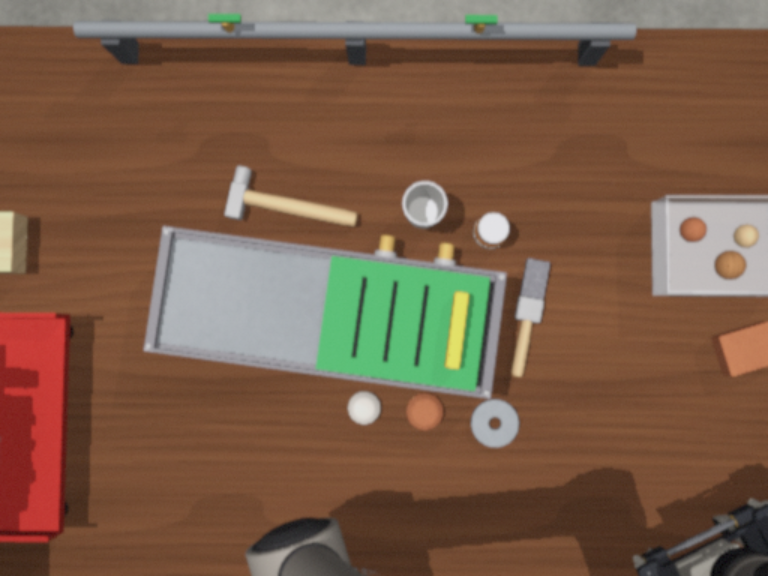

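View pics/side0.png

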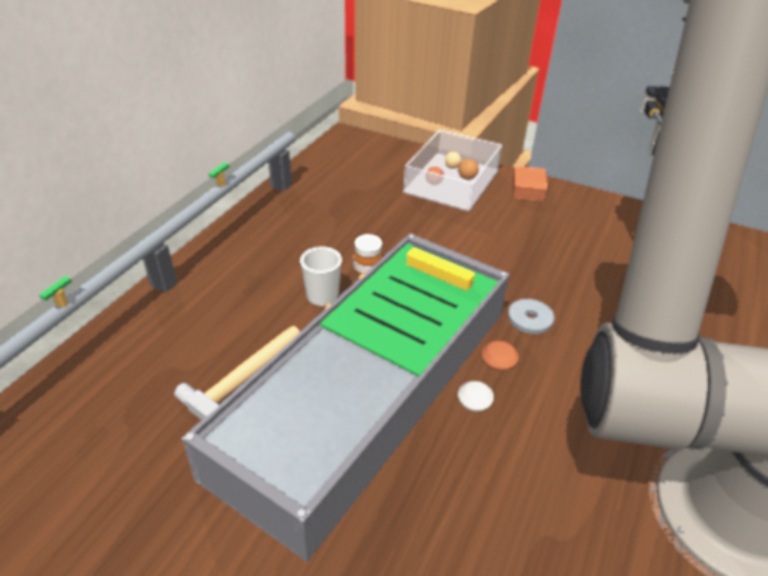

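The top view shows the box with its +y to the picture's left. Its rim corners are at about (167,229), (146,350), (491,396) and (505,273) in the 768-wide picture. The green cover is at the right end, with the rib at about (457,330).

```bash
cat > h.py <<'E'
from cell import robot
import numpy as np, cv2
from scipy.optimize import least_squares
def cam(n):
    c=robot.calibration(n);f=192/np.tan(np.radians(c['vfov'])/2)
    K=np.array([[f,0,c['cx']],[0,f,c['cy']],[0,0,1]]);return K,np.array(c['rvec']),np.array(c['tvec'])
def proj(n,P):
    K,r,t=cam(n);return cv2.projectPoints(np.asarray(P,float).reshape(-1,3),r,t,K,None)[0][:,0]
def back(n,uv,z):
    K,r,t=cam(n);R=cv2.Rodrigues(r)[0];C=-R.T@t
    d=R.T@np.linalg.inv(K)@np.array([uv[0],uv[1],1.]);return C+d*(z-C[2])/d[2]
def b2w(p,P):
    P=np.asarray(P,float).reshape(-1,3);c,s=np.cos(p[2]),np.sin(p[2])
    return np.c_[p[0]+c*P[:,0]-s*P[:,1],p[1]+s*P[:,0]+c*P[:,1],P[:,2]]
E
python3 - <<'E'
from h import *
obs={'top':np.array([(167,229),(146,350),(491,396),(505,273)])/1.5,
 'side':np.array([(189,437),(303,515),(507,275),(411,237)])/1.5}
B=np.array([(100,407,98),(-100,407,98),(-100,-146,98),(100,-146,98)])/1e3
f=lambda p:np.r_[(proj('top',b2w(p,B))-obs['top']).ravel(),(proj('side',b2w(p,B))-obs['side']).ravel()]
for n in obs: print(n,[back(n,u,.098).round(3) for u in obs[n]])
r=least_squares(f,[.5,0,0]);print(r.x,r.fun.round(1))
p=r.x
for n in ('top','side'):
    im=robot.read_camera(n);hsv=cv2.cvtColor(im,cv2.COLOR_RGB2HSV)
    y=cv2.inRange(hsv,(22,120,90),(33,255,255)); k,l,st,ce=cv2.connectedComponentsWithStats(y)
    for i in range(1,k):
        if st[i,4]>150:
            w=back(n,ce[i],.115);c,s=np.cos(p[2]),np.sin(p[2]);d=w[:2]-p[:2]
            print(n,st[i],ce[i],w.round(4),'box',c*d[0]+s*d[1],-s*d[0]+c*d[1])
np.save('box.npy',p)
E
```

```text
top [array([0.674, 0.296, 0.098]), array([0.481, 0.325, 0.098]), array([ 0.413, -0.221,  0.098]), array([ 0.607, -0.243,  0.098])]
side [array([0.672, 0.298, 0.098]), array([0.485, 0.322, 0.098]), array([ 0.411, -0.214,  0.098]), array([ 0.6  , -0.235,  0.098])]
[ 0.5273149  -0.09100574 -0.12734921] [-1.4 -1.7 -0.1  0.6  1.1  1.5  2.4 -0.3 -3.4 -0.4  1.4  2.9  1.8 -1.7
 -0.6 -3.3]
top [297 195  16  51 502] [304.19322709 219.88645418] [ 0.5165 -0.1644  0.115 ] box -0.0013688485835790035 -0.07416482414057758
side [271 165  45  28 578] [293.1799308  178.62456747] [ 0.5129 -0.1571  0.115 ] box -0.005930292912178049 -0.06740674640034738
```

```bash
cat >> h.py <<'E'
from scipy.spatial.transform import Rotation as Ro
def w2b(P):
    p=np.load('box.npy');c,s=np.cos(p[2]),np.sin(p[2]);d=np.asarray(P)[:2]-p[:2]
    return np.array([c*d[0]+s*d[1],-s*d[0]+c*d[1]])*1e3
def status():
    s=robot.observe();p=np.load('box.npy')
    print('t',round(s['time'],2),'box',w2b(s['tool_pos']).round(1),'z',round(s['tool_pos'][2]*1e3,1),'yaw-box deg',np.degrees(s['tool_rot'][2]-p[2]).round(1),'F',np.round(s['contact_force'],1),'op',round(s['opening'],4),'q',np.round(s['qpos'],2))
    return s
def go(x,y,z,yawdeg):  # target in box mm, yaw of tool rel. box
    s=status();p=np.load('box.npy')
    T=b2w(p,[x/1e3,y/1e3,z/1e3])[0]
    R=Ro.from_euler('xyz',s['tool_rot']).as_matrix()
    print('shift',(R.T@(T-s['tool_pos'])*1e3).round(1),'turn',(-((yawdeg-np.degrees(s['tool_rot'][2]-p[2])+180)%360-180)).round(1))
E
python3 -c "
from h import *
go(-1,-106,200,90)"
```

```text
t 0.5 box [-246.4 -415.5] z 226.7 yaw-box deg 33.3 F [-0.2 -0.4 -0.4] op 0.0912 q [-1.26  0.34  1.52  0.    1.28 -0.15]
shift [ 375.  -124.    26.7] turn -56.7
```

```bash
python3 -m pendant '[[[38,-12,2],-7],[[75,-25,4],-14],[[113,-37,7],-21],[[150,-50,10],-28],[[188,-62,13],-35],[[225,-74,16],-42],[[263,-87,19],-49],[[300,-99,22],-56.7],[[338,-112,25],-56.7],[[375,-124,27],-56.7]]' 0.5; python3 -c "
from h import *
go(-1,-106,102,90)"
```

```text
time: 1.33
tool_pos: [0.514, -0.1942, 0.1996]
tool_rot: [-3.142, 0.0, 1.445]
contact_force: [0.5, -0.0, 0.6]
opening: 0.046
t 1.33 box [-1.00e-01 -1.04e+02] z 199.6 yaw-box deg 90.1 F [ 0.5 -0.   0.6] op 0.046 q [-0.5   0.41  1.5  -0.    1.23 -0.37]
shift [-2.  -0.9 97.6] turn 0.1
```

```bash
python3 -m pendant '[[[-2,-1,30],0],[[-2,-1,60],0],[[-2,-1,60],0]]'; python3 - <<'E'
from h import *
for n in('side','top'): cv2.imwrite(f'pics/{n}1.png',cv2.resize(robot.read_camera(n)[100:330,150:450,::-1],(750,575)))
go(-1,-106,102,90)
E
```

```text
time: 1.58
tool_pos: [0.5102, -0.1936, 0.1345]
tool_rot: [-3.132, -0.004, 1.446]
contact_force: [-1.7, 1.4, -0.7]
opening: 0.046
t 1.68 box [  -1.5 -106. ] z 139.4 yaw-box deg 90.1 F [ 1.7 -0.2  0. ] op 0.0461 q [-0.5   0.47  1.58 -0.    1.09 -0.38]
shift [-0.1  0.6 37.4] turn 0.1
```

View pics/side1.png

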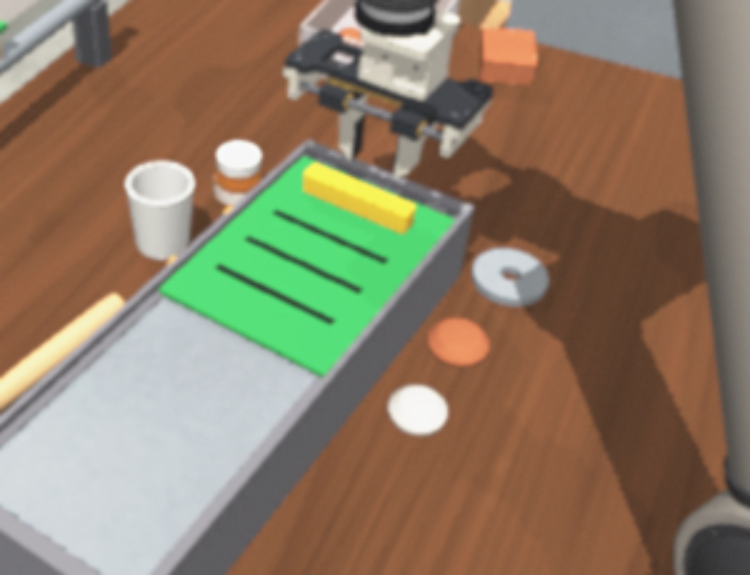

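View pics/top1.png

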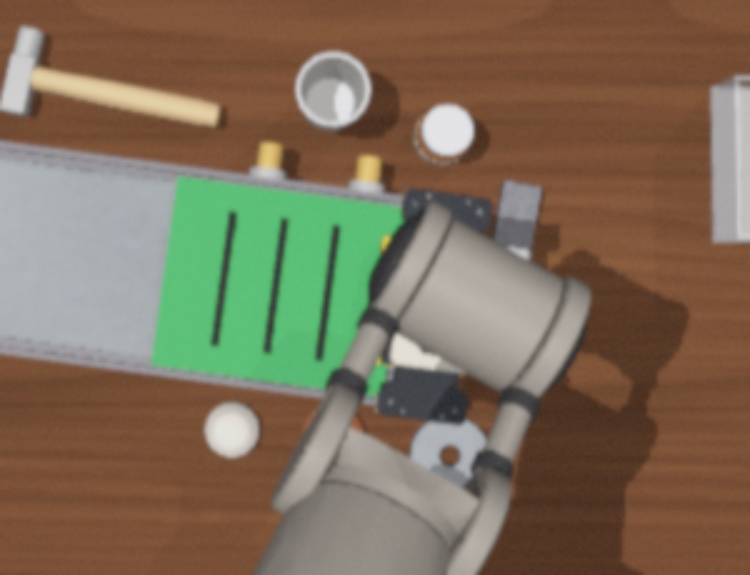

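The side crop shows both fingers behind the rib, at about (350,140) and (405,160). The rib is at (357,197). I'll lower the gripper now.

```bash
python3 -m pendant '[[[0,0,20],0],[[0,0,36],0],[[0,0,36],0]]';  python3 -m pendant '[[[3,0,0],0],[[6,0,0],0],[[9,0,0],0],[[9,0,0],0]]'; python3 -c "
from h import *
go(-1,70,102,90)"
```

```text
time: 1.93
tool_pos: [0.5116, -0.1962, 0.103]
tool_rot: [-3.138, -0.001, 1.443]
contact_force: [-0.6, 0.1, -0.1]
opening: 0.0459
time: 2.27
tool_pos: [0.5135, -0.1873, 0.1045]
tool_rot: [-3.141, -0.0, 1.444]
contact_force: [0.6, 0.2, -0.3]
opening: 0.0459
t 2.27 box [ -1.4 -97.2] z 104.5 yaw-box deg 90.0 F [ 0.6  0.2 -0.3] op 0.0459 q [-0.49  0.51  1.63  0.    1.01 -0.36]
shift [167.2   0.5   2.6] turn 0.0
```

```bash
python3 -m pendant '[[[3,0,1],0],[[6,0,1],0],[[12,0,1],0],[[20,0,1],0],[[30,0,1],0],[[40,0,1],0],[[50,0,1],0],[[60,0,1],0],[[70,0,1],0],[[78,0,1],0]]'; python3 - <<'E'
from h import *
cv2.imwrite('pics/side2.png',cv2.resize(robot.read_camera('side')[100:,100:450,::-1],(700,568)))
go(-1,150,102,90)
E
```

```text
time: 3.1
tool_pos: [0.5241, -0.1102, 0.1045]
tool_rot: [3.14, 0.001, 1.444]
contact_force: [-0.7, -6.3, 2.9]
opening: 0.0459
t 3.15 box [ -1.  -17.9] z 104.3 yaw-box deg 90.1 F [ 0.5 -2.2  1.6] op 0.0461 q [-0.35  0.49  1.66  0.    0.99 -0.22]
shift [1.679e+02 1.000e-01 2.300e+00] turn 0.1
```

View pics/side2.png

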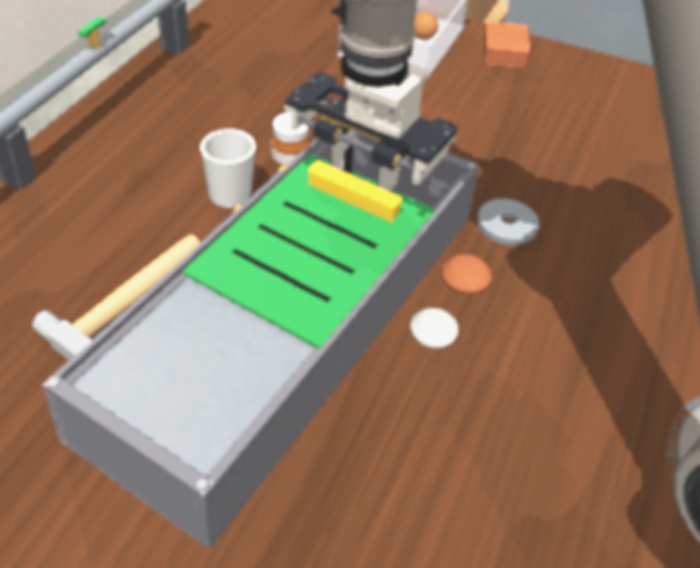

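The cover is sliding flat and square, with the rib at (353,190) and the fingers behind it. The push force is about 6 N, so I'll continue.

```bash
python3 -m pendant '[[[6,0,1],0],[[14,0,1],0],[[23,0,1],0],[[32,0,1],0],[[41,0,1],0],[[50,0,1],0],[[59,0,1],0],[[68,0,1],0],[[77,0,1],0],[[86,0,1],0]]';  python3 -m pendant '[[[9,0,1],0],[[18,0,1],0],[[27,0,1],0],[[36,0,1],0],[[45,0,1],0],[[53,0,1],0],[[60,0,1],0],[[64,0,1],0],[[67,0,1],0],[[69,0,1],0]]'; python3 - <<'E'
from h import *
go(-1,158.5,102,90)
E
```

```text
time: 3.98
tool_pos: [0.5355, -0.0241, 0.1041]
tool_rot: [3.139, 0.002, 1.444]
contact_force: [-0.8, -7.2, 5.4]
opening: 0.0461
time: 4.82
tool_pos: [0.5445, 0.0436, 0.1037]
tool_rot: [3.138, 0.003, 1.445]
contact_force: [-0.6, -6.5, 5.2]
opening: 0.046
t 4.82 box [ -0.  135.7] z 103.7 yaw-box deg 90.1 F [-0.6 -6.5  5.2] op 0.046 q [-0.06  0.51  1.63 -0.    1.    0.07]
shift [22.8 -1.   1.6] turn 0.1
```

```bash
python3 -m pendant '[[[4,-1,0],0],[[8,-1,0],0],[[12,-1,0],0],[[15,-1,0],0],[[18,-1,0],0],[[20,-1,0],0],[[20,-1,0],0]]'; python3 - <<'E'
from h import *
go(-1,158.5,102,90)
E
```

```text
time: 5.4
tool_pos: [0.5461, 0.0639, 0.1038]
tool_rot: [3.138, 0.003, 1.445]
contact_force: [0.3, -3.1, 1.7]
opening: 0.0458
t 5.4 box [ -1.1 156. ] z 103.8 yaw-box deg 90.1 F [ 0.3 -3.1  1.7] op 0.0458 q [-0.02  0.51  1.62 -0.    1.    0.11]
shift [2.5 0.1 1.8] turn 0.1
```

```bash
python3 -m pendant '[[[1.5,0,0],0],[[3,0,0],0],[[4,0,0],0],[[4,0,0],0]]'; python3 - <<'E'
from h import *
go(-1,158.5,102,90)
E
python3 -m pendant '[[[1,0,0],0],[[2,0,0],0],[[3,0,0],0],[[3,0,0],0]]'; python3 - <<'E'
from h import *
go(-1,158.5,102,90)
cv2.imwrite('pics/side3.png',cv2.resize(robot.read_camera('side')[100:,100:450,::-1],(700,568)))
E
```

```text
time: 5.73
tool_pos: [0.5465, 0.0679, 0.1038]
tool_rot: [3.138, 0.003, 1.445]
contact_force: [0.4, -4.5, 2.4]
opening: 0.0456
t 5.73 box [ -1.1 160. ] z 103.8 yaw-box deg 90.1 F [ 0.4 -4.5  2.4] op 0.0456 q [-0.01  0.51  1.62 -0.    1.    0.11]
shift [-1.5  0.1  1.8] turn 0.1
time: 6.07
tool_pos: [0.5465, 0.0688, 0.1038]
tool_rot: [3.139, 0.007, 1.445]
contact_force: [-2.8, -14.4, 3.8]
opening: 0.0455
t 6.07 box [ -1.3 160.9] z 103.8 yaw-box deg 90.1 F [ -2.8 -14.4   3.8] op 0.0455 q [-0.01  0.51  1.62 -0.01  1.01  0.12]
shift [-2.4  0.3  1.8] turn 0.1
```

View pics/side3.png

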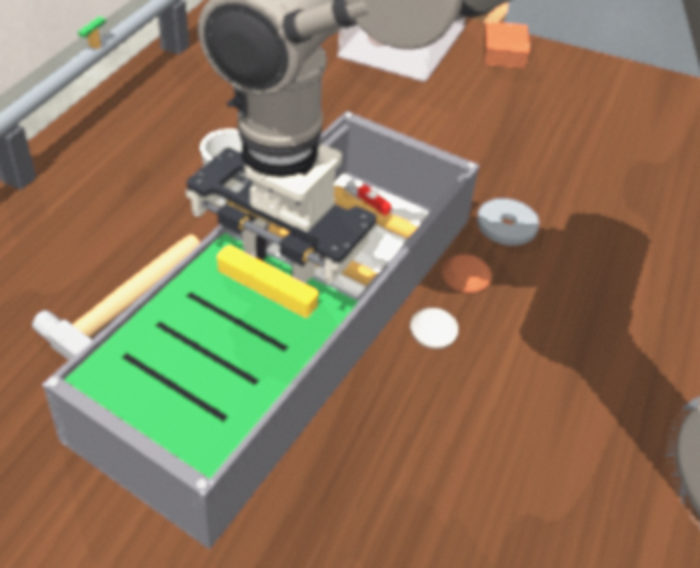

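The force rose to about 14 N with no further motion, so the cover is at its stop. The red handle shows at about (375,198), which is the -y valve. I'll back off, lift and clear the view.

```bash
python3 -m pendant '[[[-4,0,0],0],[[-12,0,-1],0],[[-18,0,-10],0],[[-18,0,-40],0],[[-18,0,-80],0],[[-50,0,-110],0],[[-90,0,-120],0],[[-130,0,-120],0],[[-170,0,-120],0],[[-210,0,-120],0]]' 0; python3 -m pendant '[[[-40,0,0],0],[[-80,0,0],0],[[-120,0,0],0],[[-160,0,0],0],[[-200,0,0],0],[[-240,0,0],0],[[-240,0,0],0]]' 0;  python3 - <<'E'
from h import *
status()
for n in('side','top'):
    im=robot.read_camera(n);cv2.imwrite(f'pics/{n}4.png',cv2.resize(im[120:290,220:400,::-1] if n=='top' else im[120:290,170:350,::-1],(720,600),interpolation=cv2.INTER_CUBIC))
    for q in('red_pivot','red_tip','blue_pivot','blue_tip','cover_rib'):
        for d in robot.find_in(n,q)[:1]:
            z={'cover_rib':.115}.get(q,.074); w=back(n,np.array(d['xy'])*[512,384],z);print(n,q,np.array(d['xy'])*[512,384],d['p'],w2b(w).round(1))
E
```

```text
time: 6.95
tool_pos: [0.5196, -0.1402, 0.2265]
tool_rot: [3.137, 0.006, 1.446]
contact_force: [0.7, -0.2, -0.8]
opening: 0.0002
time: 7.53
tool_pos: [0.4878, -0.3851, 0.2279]
tool_rot: [3.136, 0.009, 1.44]
contact_force: [-0.8, 1.2, -0.3]
opening: 0.0005
t 7.53 box [  -1.9 -296.7] z 227.9 yaw-box deg 89.8 F [-0.8  1.2 -0.3] op 0.0005 q [-0.79  0.52  1.24 -0.    1.37 -0.66]
side red_pivot [283.0848 203.0976] 0.69 [-11.4 -14.5]
side red_tip [282.4192 200.4864] 0.51 [ -5.1 -21.9]
side blue_pivot [263.424  222.6048] 0.56 [-8.7 71.5]
side blue_tip [266.8032 220.1088] 0.57 [-10.7  59.8]
side cover_rib [205.8752 278.0928] 0.97 [-20.8 300.2]
top red_pivot [291.1744 216.192 ] 0.67 [  3.9 -45.1]
top red_tip [286.3104 220.9152] 0.76 [ -9. -35.]
top blue_pivot [249.3952 206.592 ] 0.73 [13.4 58.3]
top blue_tip [248.4224 213.1968] 0.74 [-2.8 58.5]
top cover_rib [165.9904 202.2144] 0.67 [ -3.8 252.3]
```

View pics/side4.png

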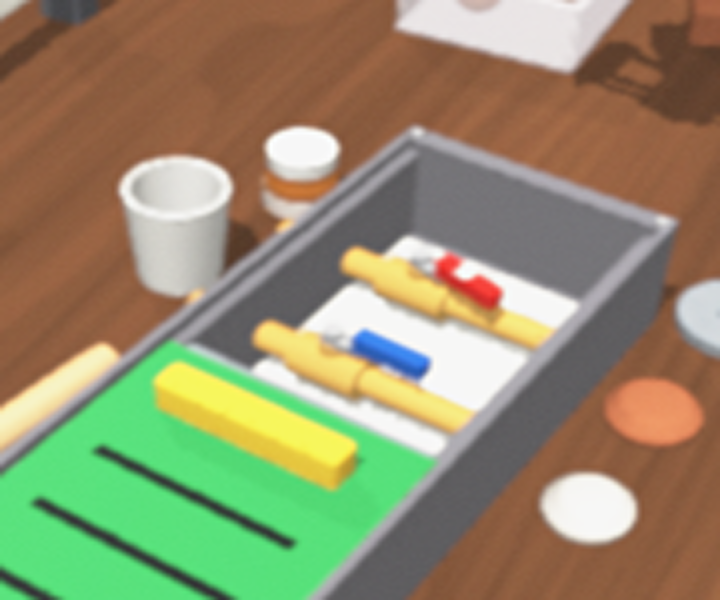

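View pics/top4.png

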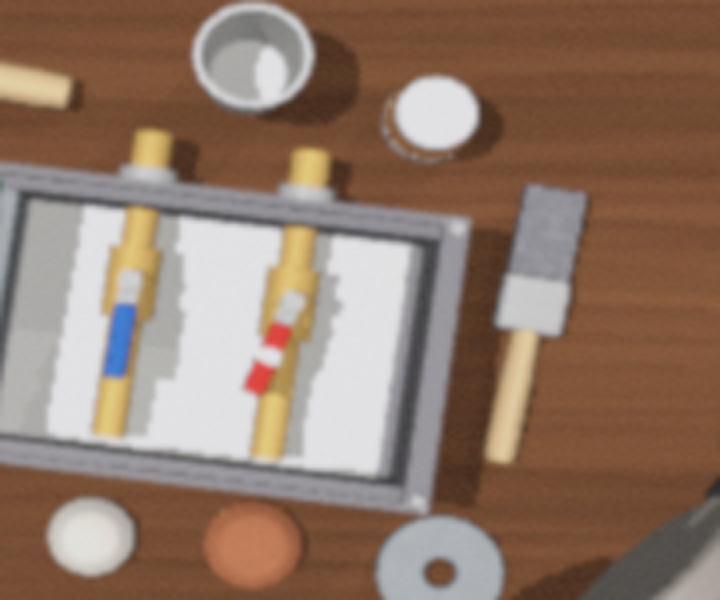

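The side crop shows both valves uncovered, with the red lever at about (470,280) and the blue at (392,352). In the top crop the red stem is at about (292,302) and its tip at (255,392). I'll refine these by colour.

```bash
cat > m.py <<'E'
from h import *
def meas():
    out={}
    for n in('top','side'):
        im=robot.read_camera(n);hsv=cv2.cvtColor(im,cv2.COLOR_RGB2HSV);h,s,v=cv2.split(hsv)
        p=np.load('box.npy')
        poly=proj(n,b2w(p,np.array([(-85,-125,75),(85,-125,75),(85,125,75),(-85,125,75)])/1e3)).astype(np.int32)
        roi=np.zeros(h.shape,np.uint8);cv2.fillPoly(roi,[poly],255)
        for c,m in(('red',((h<5)|(h>174))&(s>140)&(v>70)),('blue',(h>100)&(h<125)&(s>130))):
            m=(m&(roi>0)).astype(np.uint8);ys,xs=np.nonzero(m)
            if len(xs)<10: print(n,c,'none');continue
            P=np.array([w2b(back(n,(x,y),.076 if n=='top' else .073)) for x,y in zip(xs,ys)])
            ce=P.mean(0);w,V=np.linalg.eigh(np.cov(P.T));d=V[:,1]*(-1 if V[0,1]>0 else 1)
            if abs(d[1])>.8: d=d*np.sign(d[1])
            a=(P-ce)@d
            print(n,c,len(xs),'centroid',ce.round(1),'joint',round(np.arctan2(d[1],-d[0]),3),'pivot',(ce-42*d).round(1),'tip',(ce+26*d).round(1),'ext',a.min().round(1),a.max().round(1))
E
python3 -c "
from m import *
meas()
for y in(137,): pass
"
```

```text
top red 54 centroid [-10.3 -35.2] joint 0.236 pivot [ 30.5 -45. ] tip [-35.6 -29.1] ext -23.6 22.2
top blue 80 centroid [-9.2 54.9] joint 0.006 pivot [32.8 54.7] tip [-35.2  55. ] ext -22.4 22.4
side red 84 centroid [-11.9 -31.1] joint 0.284 pivot [ 28.4 -42.9] tip [-36.9 -23.8] ext -28.1 24.9
side blue 116 centroid [-10.6  57.5] joint 0.073 pivot [31.3 54.4] tip [-36.5  59.4] ext -25.5 24.5
```

```bash
python3 -c "
from h import *
go(-23.5,-57.5,130,75)"
```

```text
t 8.23 box [  -0.7 -289.5] z 228.1 yaw-box deg 90.2 F [ 0.2  0.2 -0.3] op 0.0004 q [-0.78  0.51  1.25 -0.    1.37 -0.66]
shift [232.6 -22.6  96.5] turn 15.2
```

```bash
python3 -m pendant '[[[30,-3,0],5],[[60,-6,10],10],[[95,-9,20],15],[[130,-12,30],15],[[165,-15,40],15],[[200,-19,60],15],[[225,-22,80],15],[[233,-23,96],15],[[233,-23,96],15],[[233,-23,96],15]]' 0; python3 - <<'E'
from h import *
for n in('side','top'):
    im=robot.read_camera(n);cv2.imwrite(f'pics/{n}5.png',cv2.resize(im[120:290,220:400,::-1] if n=='top' else im[120:290,170:350,::-1],(720,600),interpolation=cv2.INTER_CUBIC))
go(-23.5,-57.5,61,75)
E
```

```text
time: 9.07
tool_pos: [0.4963, -0.1445, 0.1304]
tool_rot: [3.136, 0.005, 1.186]
contact_force: [0.2, -0.4, 0.5]
opening: 0.0004
t 9.17 box [-22.9 -58.3] z 131.6 yaw-box deg 75.1 F [-0.1 -0.9  0.2] op 0.0006 q [-0.43  0.42  1.69 -0.01  1.02 -0.04]
shift [ 1.  -1.4 70.6] turn 0.1
```

View pics/side5.png

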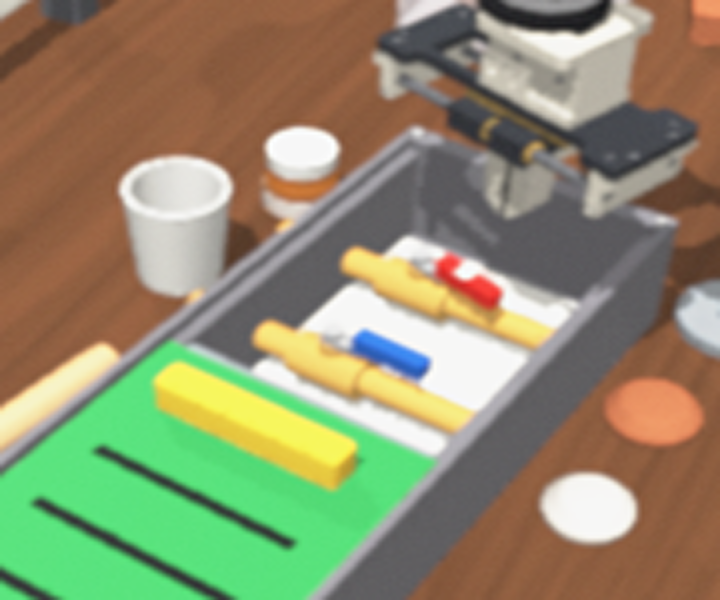

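The side crop shows the closed fingertips at about (515,212), behind the red lever on its -y side and clear of the walls. I'll lower them in two stages.

```bash
python3 -m pendant '[[[1,-1,20],0],[[1,-1,40],0],[[1,-1,55],0],[[1,-1,66],0],[[1,-1,70],0],[[1,-1,70],0]]'; python3 - <<'E'
from h import *
for n in('side','top'):
    im=robot.read_camera(n);cv2.imwrite(f'pics/{n}6.png',cv2.resize(im[120:290,220:400,::-1] if n=='top' else im[120:290,170:350,::-1],(720,600),interpolation=cv2.INTER_CUBIC))
status()
s=robot.observe();P=np.load('box.npy');y0=s['tool_rot'][2]-P[2];tp=w2b(s['tool_pos'])
for th in np.arange(.26,1.6,.1):
    d=np.array([-np.cos(th),np.sin(th)]);n=np.array([np.sin(th),np.cos(th)])
    q=np.array([30.5,-45])+49*d-16.5*n; e=q-tp
    tx=np.array([np.cos(y0),np.sin(y0)]);ty=np.array([np.sin(y0),-np.cos(y0)])
    print(round(th,2),q.round(1),'shift',(e@tx).round(1),(e@ty).round(1),'turn',np.degrees(y0-(np.pi/2-th)).round(1))
E
```

```text
time: 9.67
tool_pos: [0.4972, -0.1462, 0.0617]
tool_rot: [3.133, 0.005, 1.183]
contact_force: [0.1, 0.2, 0.6]
opening: 0.0003
t 9.77 box [-22.3 -58.4] z 62.6 yaw-box deg 75.1 F [-0.1  0.7  0.2] op 0.0002 q [-0.43  0.52  1.76 -0.01  0.85 -0.04]
0.26 [-21.1 -48.3] shift 10.0 -1.4 turn -0.0
0.36 [-21.2 -43.2] shift 15.0 -2.8 turn 5.7
0.46 [-20.7 -38. ] shift 20.1 -3.7 turn 11.4
0.56 [-19.8 -33. ] shift 25.3 -4.1 turn 17.2
0.66 [-18.3 -28. ] shift 30.4 -4.0 turn 22.9
0.76 [-16.4 -23.2] shift 35.6 -3.3 turn 28.6
0.86 [-14.  -18.6] shift 40.6 -2.2 turn 34.4
0.96 [-11.1 -14.3] shift 45.5 -0.5 turn 40.1
1.06 [ -7.8 -10.3] shift 50.2 1.6 turn 45.8
1.16 [-4.2 -6.7] shift 54.7 4.2 turn 51.5
1.26 [-0.2 -3.4] shift 58.9 7.2 turn 57.3
1.36 [ 4.1 -0.5] shift 62.7 10.6 turn 63.0
1.46 [8.7 1.9] shift 66.2 14.4 turn 68.7
1.56 [13.5  3.8] shift 69.4 18.6 turn 74.5
```

View pics/side6.png

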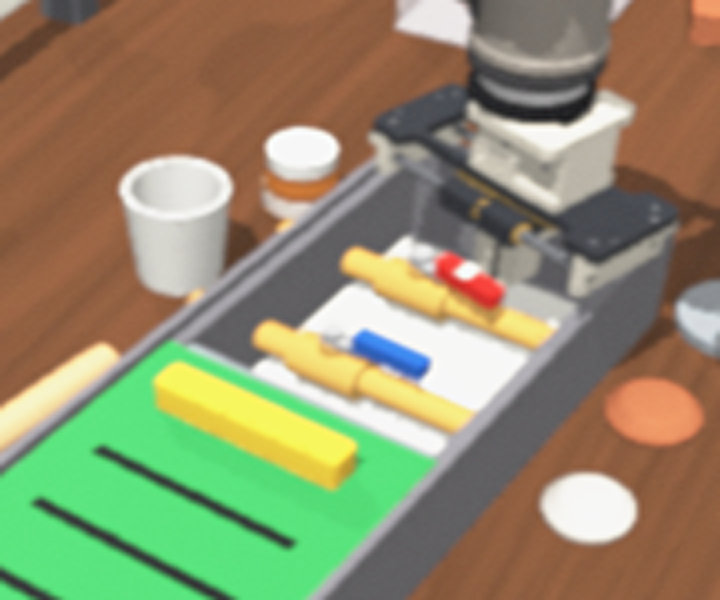

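The fingers are now in the well, behind the red lever (fingertips near (515,270)), with no contact force. I'll push along the first part of the arc.

```bash
python3 -m pendant '[[[4,-1,1],0],[[8,-1,1],0],[[12,-2,1],3],[[15,-3,1],6],[[18,-3,1],9],[[20,-4,1],11],[[23,-4,1],14],[[25,-4,1],17],[[28,-4,1],20],[[30,-4,1],23]]'; python3 - <<'E'
from m import *
status()
meas()
E
```

```text
time: 10.6
tool_pos: [0.5061, -0.1172, 0.0624]
tool_rot: [3.128, 0.001, 0.779]
contact_force: [-1.2, -4.0, 1.4]
opening: 0.0002
t 10.6 box [-17.8 -28.7] z 62.4 yaw-box deg 52.0 F [-1.2 -4.   1.4] op 0.0002 q [-0.37  0.52  1.76 -0.01  0.85  0.43]
top red none
top blue 63 centroid [-5.  55.5] joint 0.105 pivot [36.7 51.1] tip [-30.9  58.3] ext -19.1 26.6
side red 65 centroid [ -6.5 -12.3] joint 0.761 pivot [ 23.9 -41.2] tip [-25.3   5.6] ext -35.8 25.2
side blue 116 centroid [-10.6  57.5] joint 0.073 pivot [31.3 54.4] tip [-36.5  59.4] ext -25.5 24.5
```

```bash
cat > arc.py <<'E'
from h import *
import sys
a,b,k=map(float,sys.argv[1:4])
s=status();P=np.load('box.npy');y0=s['tool_rot'][2]-P[2];tp=w2b(s['tool_pos'])
for th in np.linspace(a,b,int(k)):
    d=np.array([-np.cos(th),np.sin(th)]);n=np.array([np.sin(th),np.cos(th)])
    q=np.array([30.5,-45])+49*d-16.5*n; e=q-tp
    tx=np.array([np.cos(y0),np.sin(y0)]);ty=np.array([np.sin(y0),-np.cos(y0)])
    print(round(th,2),'shift',(e@tx).round(1),(e@ty).round(1),'turn',np.degrees(y0-(np.pi/2-th)).round(1))
E
python3 arc.py .71 1.16 10
```

```text
t 10.7 box [-17.8 -28.5] z 62.3 yaw-box deg 52.1 F [-0.3 -2.   1.3] op 0.0003 q [-0.37  0.52  1.76 -0.01  0.85  0.42]
0.71 shift 2.5 -1.5 turn 2.8
0.76 shift 5.0 -2.1 turn 5.6
0.81 shift 7.6 -2.6 turn 8.5
0.86 shift 10.1 -3.0 turn 11.4
0.91 shift 12.7 -3.3 turn 14.2
0.96 shift 15.3 -3.4 turn 17.1
1.01 shift 17.8 -3.4 turn 20.0
1.06 shift 20.4 -3.3 turn 22.8
1.11 shift 23.0 -3.0 turn 25.7
1.16 shift 25.6 -2.7 turn 28.5
```

```bash
python3 -m pendant '[[[2.5,-1.5,0],3],[[5,-2,0],6],[[7.5,-2.5,0],8.5],[[10,-3,0],11.5],[[12.5,-3.5,0],14],[[15.5,-3.5,0],17],[[18,-3.5,0],20],[[20.5,-3.5,0],23],[[23,-3,0],26],[[25.5,-2.5,0],28.5]]'; python3 arc.py 1.21 1.66 10
```

```text
time: 11.53
tool_pos: [0.5219, -0.0971, 0.0625]
tool_rot: [3.13, -0.005, 0.284]
contact_force: [-2.9, -2.1, 2.2]
opening: 0.0002
t 11.53 box [-4.6 -6.8] z 62.5 yaw-box deg 23.6 F [-2.9 -2.1  2.2] op 0.0002 q [-0.32  0.54  1.72 -0.01  0.87  0.97]
1.21 shift 2.8 -0.7 turn 2.9
1.26 shift 5.3 -1.3 turn 5.7
1.31 shift 7.9 -1.9 turn 8.6
1.36 shift 10.4 -2.2 turn 11.5
1.41 shift 13.0 -2.5 turn 14.3
1.46 shift 15.6 -2.6 turn 17.2
1.51 shift 18.2 -2.6 turn 20.1
1.56 shift 20.8 -2.5 turn 22.9
1.61 shift 23.3 -2.2 turn 25.8
1.66 shift 25.9 -1.8 turn 28.7
```

```bash
python3 -m pendant '[[[3,-1,0],3],[[5.5,-1.5,0],6],[[8,-2,0],8.5],[[10.5,-2,0],11.5],[[13,-2.5,0],14.5],[[15.5,-2.5,0],17],[[18,-2.5,0],20],[[20.5,-2.5,0],23],[[20.5,-2.5,0],23]]'; python3 - <<'E'
from m import *
status()
meas()
im=robot.read_camera('side');cv2.imwrite('pics/side7.png',cv2.resize(im[120:290,170:350,::-1],(720,600),interpolation=cv2.INTER_CUBIC))
E
```

```text
time: 12.28
tool_pos: [0.5407, -0.0883, 0.0625]
tool_rot: [3.133, -0.008, -0.117]
contact_force: [-0.1, 1.4, -0.8]
opening: 0.0007
t 12.28 box [13.   4.4] z 62.5 yaw-box deg 0.6 F [-0.1  1.4 -0.8] op 0.0007 q [-0.3   0.56  1.67 -0.01  0.9   1.4 ]
top red none
top blue none
side red none
side blue 119 centroid [-11.3  57.3] joint 0.073 pivot [30.5 54.2] tip [-37.3  59.2] ext -26.3 25.5
```

View pics/side7.png

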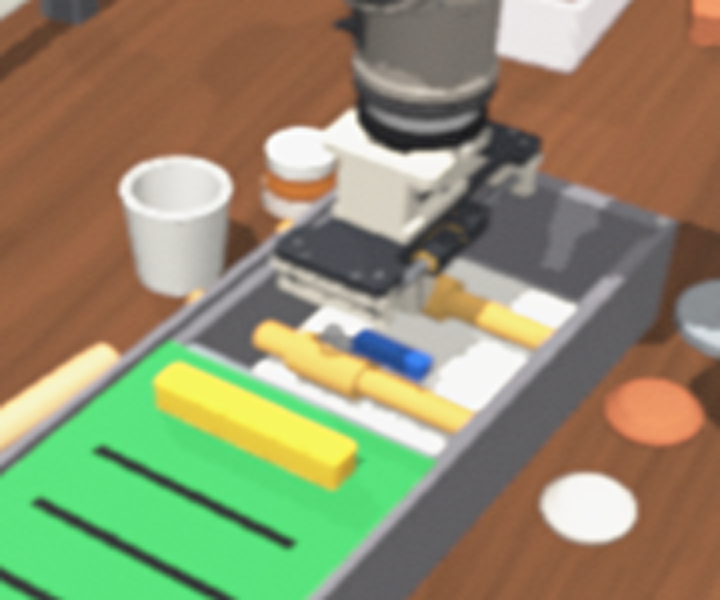

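The gripper hides the red lever. The blue one is untouched at about (392,352). I'll press gently on until the force shows the stop.

```bash
python3 -m pendant '[[[1,0,0],0],[[2,0,0],0],[[3,0,0],0],[[3,0,0],0]]';python3 -m pendant '[[[1,0,0],0],[[2,0,0],0],[[3,0,0],0],[[3,0,0],0]]'; python3 -c "
from h import *
status()"
```

```text
time: 12.77
tool_pos: [0.5415, -0.0886, 0.0625]
tool_rot: [3.133, -0.004, -0.114]
contact_force: [-9.9, 0.9, 6.8]
opening: 0.0004
time: 13.1
tool_pos: [0.5416, -0.0885, 0.0624]
tool_rot: [3.133, 0.003, -0.113]
contact_force: [-12.4, 0.1, 9.5]
opening: 0.0008
t 13.1 box [13.8  4.3] z 62.4 yaw-box deg 0.8 F [-12.4   0.1   9.5] op 0.0008 q [-0.3   0.57  1.66 -0.01  0.91  1.39]
```

The tool is stalled at 12 N with the lever angle close to 90°, so it is at its stop. I'll back off, lift out, move away and check.

```bash
python3 -m pendant '[[[-5,0,0],0],[[-12,0,0],0],[[-15,0,-15],0],[[-15,0,-45],0],[[-15,0,-85],0],[[-15,0,-125],0],[[-15,0,-155],0],[[-15,30,-160],0],[[-15,70,-160],0],[[-15,110,-160],0]]';python3 -m pendant '[[[0,40,0],0],[[0,80,0],0],[[0,120,0],0],[[0,160,0],0],[[0,200,0],0],[[0,200,0],0]]'; python3 - <<'E'
from m import *
status()
meas()
for n in('side','top'):
    im=robot.read_camera(n);cv2.imwrite(f'pics/{n}8.png',cv2.resize(im[80:320,90:410,::-1],(800,600),interpolation=cv2.INTER_CUBIC))
E
```

```text
time: 13.93
tool_pos: [0.5154, -0.1957, 0.2248]
tool_rot: [3.132, -0.001, -0.11]
contact_force: [0.5, -0.4, 0.2]
opening: 0.0006
time: 14.43
tool_pos: [0.4915, -0.4016, 0.226]
tool_rot: [3.128, -0.002, -0.116]
contact_force: [-0.3, -0.2, 0.1]
opening: 0.0003
t 14.43 box [   3.9 -312.7] z 226.0 yaw-box deg 0.7 F [-0.3 -0.2  0.1] op 0.0003 q [-0.8   0.54  1.2  -0.01  1.39  0.89]
top red 45 centroid [31.2 -2.5] joint 1.58 pivot [ 30.9 -44.5] tip [31.5 23.5] ext -24.2 22.7
top blue 79 centroid [-8.9 54.9] joint 0.013 pivot [33.1 54.4] tip [-34.9  55.3] ext -22.1 22.7
side red 67 centroid [29.   2.4] joint 1.578 pivot [ 28.7 -39.6] tip [29.2 28.4] ext -31.4 24.6
side blue 118 centroid [-10.4  57.3] joint 0.084 pivot [31.5 53.8] tip [-36.3  59.5] ext -25.4 24.7
```

View pics/side8.png

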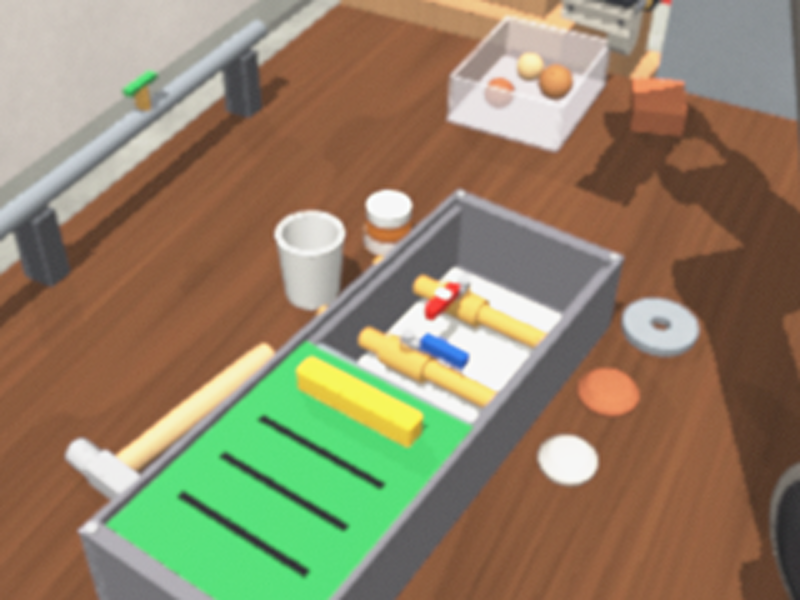

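View pics/top8.png

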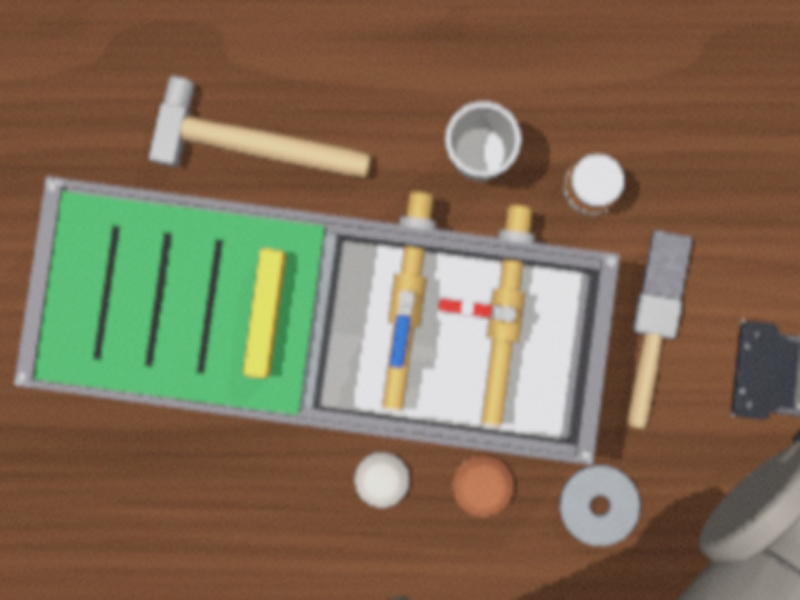

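The cover is flat against the far stop, with its edge at x≈60 in the top crop and no gap. The red lever, at (465,308), lies across its pipe with a joint value of about 1.58. The blue lever and the bystanders look unchanged.

```bash
python3 -c "
from cell import robot
print(robot.hand_in())"
```

```text
the job is handed in; nothing more can be done
None
```

The cover is parked against the far stop and the red handle is shut. I handed the job in at about 14.5 s with the arm clear of everything.

- **Cover:** I pushed it by the rib, flat and square, with about 3–7 N, until it stalled at about 14 N. The last top picture shows no gap at the far stop.
- **Red handle:** I pushed it round with closed fingers until it stalled at about 12 N. The pictures then gave a joint value of about 1.58 from both cameras (1.571 is shut), lying across its pipe.
- **Blue handle:** it is unmoved within measuring error, 0.006 before and 0.013 after from the top camera. The side camera reads about 0.07 higher, both before and after.
- **Bystanders:** they look unmoved. I compared the pictures by eye and did not measure each one.

**Disagreements:** my fitted box frame was about 5 mm off along the box's y, judged by the valve positions. I worked from positions measured in that same frame, so it did not affect the result. The network's rib positions after the push were also far off (y of about 252 and 300, where 179 was expected), so I relied on the force and the picture instead.

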